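Raise the lab jack to the stirrer's depth mark

TASK

Set the depth of the overhead stirrer: with a fingertip, roll the knurled wheel at the front of the lab jack so that the jack lifts the beaker until the beaker's rim is level with the red band on the stirrer shaft. Do not pinch the wheel or press hard on it, do not push the platform or knock the stirrer, do not lift or nudge the beaker, and leave everything else where it stands. Finish clear of everything.

Things in the scene. Friction and masses are not known exactly. Their poses are not given: they have to be found in the camera images.
- knurled_wheel: black, fine-ribbed hand wheel of the lab jack, 48 mm diameter (50 over the ribs), 22 mm wide, one rib white; origin at its centre, x along its level axis into the jack; it faces roughly to the robot. Clear from above and on both sides; its top is about 56 mm over the bench. A dry fingertip pressed on it with 4 to 10 N drives it by friction; over 40 N counts as pinched or pressed hard
- wheel_hub (a point): centre of the knurled wheel, 32 mm over the bench, in the jack's frame, which does not turn with the wheel: x level along the axis into the jack, y level to the left, z up. Rolling the wheel's top to -y (clockwise seen from the robot) lifts the platform, to +y lowers it. It turns stiffly (about 2 N along the rim to raise, 1 N to lower), stays where it is left and does not move up or down
- platform: steel platform of the jack, 140 mm along the jack's x and 134 mm wide, its centre 122 mm behind the wheel's centre; origin at the centre of its upper face, 76 mm over the bench at the start. It rises 3 mm per rad of the wheel, that is about 1 mm for each 8 mm of rim rolled, from 4 mm below its start to 42 mm above it. Not to be pushed
- platform_top (a point): centre of the platform's upper face, axes as wheel_hub; the platform rises straight up along z
- beaker: white plastic beaker, empty, 76 mm across the rim, 72 mm at the foot, 100 mm tall, standing loose near the middle of the platform around the stirrer shaft; origin under its centre. 0.08 to 0.17 kg
- beaker_rim (a point): centre of the beaker's mouth at the height of its rim (100 mm over its foot)
- red_band (a point): centre of the red band on the stirrer shaft: 6 mm tall, 9 mm across, on the 8 mm upright steel shaft that hangs into the beaker. It is fixed; at the start it is 12 to 22 mm above the beaker's rim
- stirrer: overhead stirrer, fixed: white motor housing 80 x 115 x 155 mm above the beaker, from about 335 to 515 mm over the bench, with its shaft and a four-blade propeller; origin on the shaft's axis near the bench. Held by a boss on the steel rod (16 mm, 508 mm tall) that stands 135 mm to the left (+y of the wheel's frame) of the shaft
- stand: dark steel plate of the stirrer stand, 190 x 285 x 8 mm, fixed; the jack stands on it. Its front edge is about 37 mm behind the wheel's centre; origin at its underside beneath the jack's middle
- rack: green wire tube rack, 240 x 88 x 83 mm, fixed; origin under its centre, x along its length
- tube0: capped 50 ml tube with brown sediment, blue cap, 34 mm across and 114 mm tall, standing upright in a cell of the rack; origin under its centre. Leave alone
- tube1: capped 50 ml tube with brown sediment, blue cap, 34 mm across and 114 mm tall, standing upright in a cell of the rack; origin under its centre. Leave alone
- tube2: capped 50 ml tube with brown sediment, blue cap, 34 mm across and 114 mm tall, standing upright in a cell of the rack; origin under its centre. Leave alone
- cap: blue screw cap, 34 mm across, 14 mm tall, lying on the stand's plate to the right of the jack; origin under its centre. Leave alone
- cup: clear plastic cup, 84 mm across the rim, 85 mm tall; origin under its centre. Leave alone
- sieve: brass test sieve, 206 mm across, 50 mm tall; origin under its centre. Leave alone
- wash_bottle: white wash bottle with red cap and spout, 70 mm across, 190 mm tall; origin under its centre. Leave alone
- spatula: flat steel spatula with a dark grip, 203 mm long, 4 mm thick, lying on the bench; origin near its middle. Leave alone
Mind the look-alikes: they are no part of the job. What is shaped like the beaker but yellow is not meant.

How it is judged:
On the way:
1. the fingertip, on the knurled wheel, rolls it so that the platform has risen by 3 mm (contact force between the fingers and knurled_wheel above 0.3 N and z of platform_top in the frame of wheel_hub above 0.047 m).
At the end, for the whole second after the job is handed in: The beaker's rim is at the height of the red band (within 3 mm of the band's centre, that is anywhere within the 6 mm band), the platform is still, and the beaker stands upright and at rest on the platform within about 12 mm of where it stood (z of beaker_rim in the frame of red_band between -0.003 and 0.003 m and linear speed of platform below 0.002 m/s and angle between beaker's own z axis and vertical below 0.05 rad and linear speed of beaker below 0.01 m/s and z of beaker in the frame of platform_top between -0.003 and 0.003 m and x of beaker in the frame of platform_top between 0.003 and 0.037 m and y of beaker in the frame of platform_top between -0.018 and 0.018 m); the robot touches nothing.
It fails at once if the beaker was lifted off the platform, or touched with more than 2 N (z of beaker in the frame of platform_top above 0.008 m or contact force between any of the fingers, the arm and beaker above 2 N).
It fails at once if the platform was pushed directly (over 3 N) (contact force between any of the fingers, the arm and platform above 3 N).
It fails at once if the wheel was pinched or pressed hard (over 40 N) (contact force between any of the fingers, the arm and knurled_wheel above 40 N).
It fails at once if the stirrer or its stand was hit (over 10 N) (contact force between any of the fingers, the arm and stirrer above 10 N or contact force between any of the fingers, the arm and stand above 10 N).
It fails at once if another thing on the bench was moved by more than 20 mm (distance of any of tube0, tube1, tube2, cap, cup, sieve, wash_bottle, spatula from where it was at the start of the episode above 0.02 m).
It also fails if it takes over 61 s, if anything falls off the work surface, if the arm or the gripper's body presses on something with over 40 N, if the wrist force passes 120 N, or if a joint passes its speed limit or range.

ROBOT

A 7-joint arm with a two-finger parallel gripper is mounted at the origin on the work surface. World frame = base frame: x ahead of the robot, y to its left, z up, the work surface at z = 0. Lengths are in m, angles in rad, forces in N, time in s.
With the tool pointing down it reaches from about 0.35 to 0.9 m from the base axis. Payload 8.1 kg.
Tool frame: the origin (TCP) lies between the finger pads; the fingertips stand ahead of it and the grasp point (between the pads) is the TCP (arm.nose_length is the z of the fingertips in the tool frame, in m); z points along the fingers, y is the line along which they close (so a half turn about z gives the same grasp; the last joint's range is limited). The gripper opens to 92 mm and grips with 3 to 60 N. Pads are 19 mm wide; open, the fingers measure 130 mm over their backs; the gripper's body (75 mm by 190 mm) begins 47 mm behind the grasp point.
Start: joints at [1.112, 0.434, 0.025, 1.573, -0.012, 1.134, -0.075], TCP at [0.218, -0.586, 0.246] pointing down, gripper open.
Joint ranges: [-2.62, 2.62], [-0.44, 2.09], [-1.27, 1.32], [0.08, 2.57], [-1.32, 4.46], [0.12, 2], [-2.74, 2.74]. Speed limits (rad/s): [2.22, 2.22, 3.01, 3.01, 3.14, 3.14, 3.14].

INTERFACE

Orientations are given as a rotation vector (axis times angle).
In Python, from cell import sensors, optics, arm gives the robot as it stands.
- The arm moves only by the tool arm_command, never from a script. Its argument "deltas" is one flat list of numbers, 7 for each row, row after row: the turn, a rotation vector about the world's x, y, z as a fraction of full scale, then the shift along the world's x, y, z as a fraction of full scale, then the finger opening in mm, from 0 to 91.8. In form: [wx, wy, wz, dx, dy, dz, fingers, wx, wy, wz, dx, dy, dz, fingers, ...]. A call has 1 to 20 rows; each row is the pose to reach, as a shift and turn from the pose commanded when the call began; what a row does not reach only later rows make up. Full scale, the value 1, is 1 m for a shift and 90 degrees for a turn. A row lasts 1/10 s, in which the tool goes at most 50 mm and 8.59 degrees, less where a joint would pass 70% of its speed; a pose out of reach is approached as far as the arm can. A call with a number of a shift or a turn outside -1 to 1 is refused whole. A call with a gripper value outside its range is refused whole. The fingers move at their own pace and stop on an object; "force" is the grip in N (left out, the last holds). Time passes only in rows, so rows that repeat a pose let the fingers close. It gives the time, the measured TCP pose, the force, the opening and the grip force at its end, in the units of the state.
- sensors.observe(): the state, without advancing time (a new reading comes with each control period).
- optics.get_image(name): name is "scene" or "top" or "wrist"; returns the picture (400x640x3 uint8, blue, green, red); there is no depth.
- optics.calibration(name): a dict with "camera_matrix" (3x3 intrinsics, pixels), "rvec" (rotation vector, rad) and "tvec" (3), from world to camera coordinates, as OpenCV has them. Camera axes: x right, y down, z forward; pixel columns grow to the right and rows downward; lengths in m; the calibration is good to about 2 mm. A picture is of the moment at which its call begins: read the wrist's pose just before it. calibration takes no time and is no camera call; for the wrist camera it gives the pose at the moment of the call.
- arm.sign_off(): hands the job in; it is judged then, once.
The state is a dict: "clock": time; "joints": joint angles; "dq": joint speeds; "joint_efforts": joint torques, N m; "position": TCP position; "ee_rot": TCP orientation; "force": force on the tool from outside, world axes, zero at the start; "ft_torque": the same for the moment, N m; "width": opening from 0.0 (shut) to 1.0 (fully open); "gripper_force": force on a finger pad.
Only numpy, scipy, OpenCV 4.12 (cv2) and the standard library are available. Lean on these libraries where they do the work, as an engineer would, in place of code of your own. Each camera call takes 0.05 s, during which the arm holds its last target. There are 200 camera calls.

## Working session

There is one attempt and no reset: what is moved stays moved. The work goes in short steps, Python scripts to look and compute and a tool call to move; the robot and the scene stay as the last step left them, time stands still between calls to the robot, and variables do not carry over. Pictures are saved under pics/ and viewed, at most 10 in all, crops included, and the job is handed in when it is done.

Besides the shell and the picture viewer there is one more tool, called after "Call:" by a JSON object that holds its "api" and its "payload", one argument or row to a line. arm_command: Moves the arm, as the interface text tells. Its arguments: {"type":"object","properties":{"deltas":{"type":"array","items":{"type":"number"}},"force":{"type":"number"}},"required":["deltas"]}

```bash
mkdir -p pics
python3 - <<'E'
from cell import sensors, optics, arm
import cv2,numpy as np
for n in("scene","top"):
    cv2.imwrite(f"pics/{n}0.png",optics.get_image(n))
    c=optics.calibration(n);R=cv2.Rodrigues(np.array(c["rvec"]))[0]
    print(n,np.round(c["camera_matrix"],1).tolist(),np.round(-R.T@np.array(c["tvec"]).ravel(),3))
print(sensors.observe(),arm.nose_length)
E
```

```text
scene [[422.5, 0.0, 322.0], [0.0, 422.5, 198.3], [0.0, 0.0, 1.0]] [1.058 0.424 0.984]
top [[453.7, 0.0, 318.8], [0.0, 453.7, 198.4], [0.0, 0.0, 1.0]] [0.435 0.004 1.451]
{'clock': 0.1, 'joints': array([ 1.11237233,  0.43514502,  0.02497241,  1.57397007, -0.01158984,
        1.13395221, -0.07506832]), 'dq': array([-0.00062364, -0.00029241, -0.00026834, -0.00230332, -0.0006285 ,
       -0.00159082,  0.00084233]), 'joint_efforts': array([ 3.46297456e-03, -6.69136906e+01,  9.88002308e-01, -3.15145648e+01,
       -6.05409779e-02,  3.75006697e-02,  5.35102731e-05]), 'position': array([ 0.21754125, -0.58549512,  0.24504249]), 'ee_rot': array([-3.09075339e+00, -5.55707264e-01,  5.69778821e-04]), 'force': array([0.54881154, 0.27653083, 0.143793  ]), 'ft_torque': array([ 0.0624049 , -0.00531387,  0.02561481]), 'gripper_force': 0.0, 'width': 0.9984259533752632} 0.019
```

View pics/scene0.png

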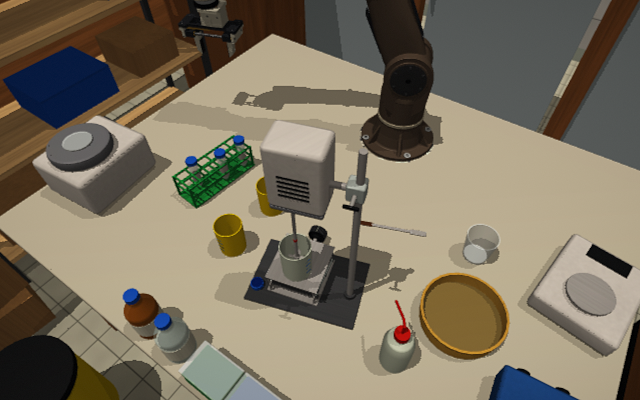

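View pics/top0.png

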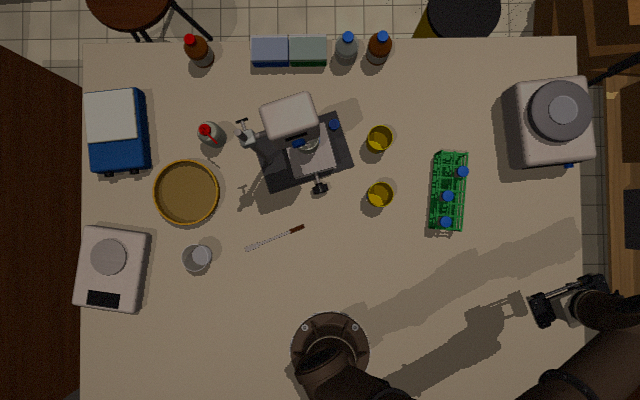

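Scene: wheel near (318,233), beaker around (295,255), band on the shaft above it. Top: wheel at about (319,187), jack yawed about 20°. I'll zoom in on both.

Run:
```python
import cv2,numpy as np
a=cv2.imread("pics/scene0.png")[200:310,240:375];b=cv2.imread("pics/top0.png")[90:210,230:365]
a=cv2.resize(a,None,fx=2.95,fy=2.95*1.0,interpolation=2);b=cv2.resize(b,None,fx=2.95,fy=2.95,interpolation=2)
h=max(len(a),len(b));o=np.zeros((h,a.shape[1]+b.shape[1],3),np.uint8);o[:len(a),:a.shape[1]]=a;o[:len(b),a.shape[1]:]=b
cv2.imwrite("pics/z0.png",o);print(o.shape)
```

```text
(354, 796, 3)
```

View pics/z0.png

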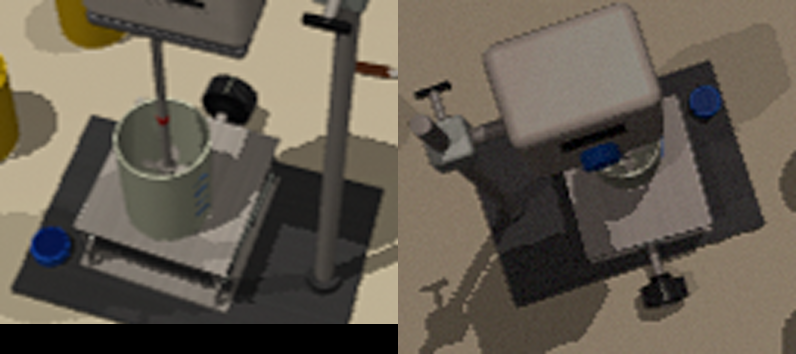

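Scene crop: wheel at (318,234), red band at about (295,241) inside the beaker mouth. Top crop: wheel at (319.5,188), stand and platform yawed about 17°; the housing hides the band there.

```bash
cat > h.py <<'E'
from cell import sensors, optics, arm
import cv2,numpy as np
def cam(n):
    c=optics.calibration(n);R=cv2.Rodrigues(np.array(c["rvec"],float))[0]
    return np.array(c["camera_matrix"]),R,np.array(c["tvec"],float).ravel()
def ray(c,u,v):
    K,R,t=c;d=R.T@np.linalg.inv(K)@[u,v,1];return -R.T@t,d/np.linalg.norm(d)
def plane(c,u,v,z):
    o,d=ray(c,u,v);return o+d*(z-o[2])/d[2]
def tri(*rs):
    A=sum(np.eye(3)-np.outer(d,d) for o,d in rs);b=sum((np.eye(3)-np.outer(d,d))@o for o,d in rs);return np.linalg.solve(A,b)
def proj(c,p):
    K,R,t=c;q=K@(R@np.array(p)+t);return q[:2]/q[2]
E
python3 - <<'E'
from h import *
S,T=cam("scene"),cam("top")
print("wheel",tri(ray(S,318,234),ray(T,319.5,188.3)),plane(T,319.5,188.3,.045))
f=lambda x,y:(230+(x-398)/2.95,90+y/2.95)
for a,b in(((515,305),(763,222)),((712,62),(763,222))):
    p,q=plane(T,*f(*a),.008),plane(T,*f(*b),.008);print(p,q,np.degrees(np.arctan2(*(q-p)[1::-1])))
for a,b in(((588,262),(712,228)),):
    p,q=plane(T,*f(*a),.076),plane(T,*f(*b),.076);print(p,q,np.degrees(np.arctan2(*(q-p)[1::-1])),(p+q)/2)
c=cam("wrist");print("wristcam",-c[1].T@c[2],c[1][2],c[0][0,0])
E
```

```text
wheel [0.51375903 0.02785971 0.03310861] [0.51381003 0.02662134 0.045     ]
[0.5013288  0.18637421 0.008     ] [ 0.5882367  -0.08253961  0.008     ] -72.09014188340444
[ 0.76299767 -0.02940508  0.008     ] [ 0.5882367  -0.08253961  0.008     ] -163.08856733187653
[0.54175426 0.10212192 0.076     ] [ 0.57541701 -0.02595793  0.076     ] -75.27420705873074 [0.55858564 0.038082   0.076     ]
wristcam [ 0.28553303 -0.56011868  0.38396552] [-0.25404098 -0.09176411 -0.96283048] 302.84157884792296
```

Call:
{"api": "arm_command", "payload": {
  "deltas": [0, 0, 0.25, 0.05, 0.075, 0.02, 0, 0, 0, 0.5, 0.1, 0.15, 0.03, 0, 0, 0, 0.75, 0.1, 0.22, 0.03, 0, 0, 0, 0.98, 0.1, 0.3, 0.03, 0, 0, 0, 0.98, 0.1, 0.3, 0.03, 0, 0, 0, 0.98, 0.1, 0.3, 0.03, 0, 0, 0, 0.98, 0.1, 0.3, 0.03, 0, 0, 0, 0.98, 0.1, 0.3, 0.03, 0, 0, 0, 0.98, 0.1, 0.3, 0.03, 0, 0, 0, 0.98, 0.1, 0.3, 0.03, 0, 0, 0, 0.98, 0.1, 0.3, 0.03, 0, 0, 0, 0.98, 0.1, 0.3, 0.03, 0, 0, 0, 0.98, 0.1, 0.3, 0.03, 0]
}}

```text
clock: 1.4
position: [0.3175, -0.2858, 0.2756]
ee_rot: [-1.836, -2.549, -0.0]
force: [0.7, 0.2, -0.8]
width: 0.004
gripper_force: 0.0
```

Call:
{"api": "arm_command", "payload": {
  "deltas": [0, 0, 0.985, 0.11, 0.285, -0.015, 0, 0, 0, 0.985, 0.11, 0.285, -0.015, 0, 0, 0, 0.985, 0.11, 0.285, -0.015, 0, 0, 0, 0.985, 0.11, 0.285, -0.015, 0, 0, 0, 0.985, 0.11, 0.285, -0.015, 0, 0, 0, 0.985, 0.11, 0.285, -0.015, 0, 0, 0, 0.985, 0.11, 0.285, -0.015, 0, 0, 0, 0.985, 0.11, 0.285, -0.015, 0, 0, 0, 0.985, 0.11, 0.285, -0.015, 0, 0, 0, 0.985, 0.11, 0.285, -0.015, 0, 0, 0, 0.985, 0.11, 0.285, -0.015, 0, 0, 0, 0.985, 0.11, 0.285, -0.015, 0, 0, 0, 0.985, 0.11, 0.285, -0.015, 0, 0, 0, 0.985, 0.11, 0.285, -0.015, 0]
}}

```text
clock: 2.8
position: [0.4277, -0.0009, 0.2607]
ee_rot: [0.468, -3.107, -0.0]
force: [-0.1, 0.4, 0.8]
width: 0.006
gripper_force: 0.0
```

Run:
```python
from h import *
s=sensors.observe();c=cam("wrist");im=optics.get_image("wrist");cv2.imwrite("pics/w1.png",im)
np.save("w1.npy",np.hstack([c[0],c[1],c[2][:,None]]))
print(s["position"],s["ee_rot"],s["joints"],-c[1].T@c[2],c[1])
print("wheel hub proj",proj(c,[.514,.027,.032]))
```

```text
[ 0.42766437 -0.00088041  0.26071888] [ 4.67781804e-01 -3.10650398e+00 -5.66933800e-05] [ 0.59206383  0.18273208 -0.80429899  1.95094889  0.14990268  1.06800425
  1.59320857] [ 0.35820468 -0.02201729  0.3996717 ] [[-0.29402459  0.9557973   0.00102797]
 [ 0.92057935  0.28290117  0.26925933]
 [ 0.25706653  0.0801152  -0.96306716]]
wheel hub proj [319.42753572 240.71115952]
```

View pics/w1.png

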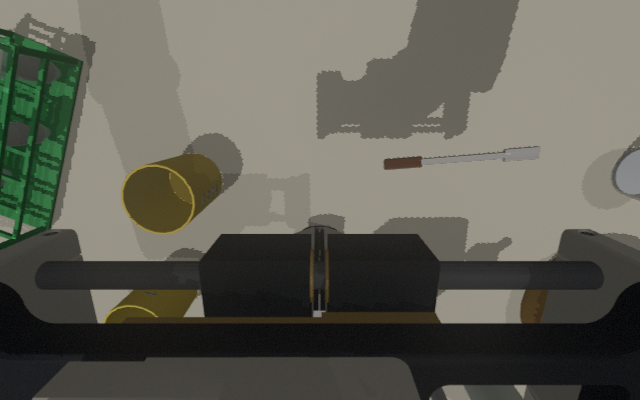

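Wrist: the fingers hide the wheel except a sliver at (319,228), so the aim is consistent. Next I descend above the wheel's +y side.

Call:
{"api": "arm_command", "payload": {
  "deltas": [0, 0, 0, 0.04, 0.02, -0.04, 0, 0, 0, 0, 0.078, 0.04, -0.08, 0, 0, 0, 0, 0.078, 0.04, -0.12, 0, 0, 0, 0, 0.078, 0.04, -0.15, 0, 0, 0, 0, 0.078, 0.04, -0.17, 0, 0, 0, 0, 0.078, 0.04, -0.18, 0, 0, 0, 0, 0.078, 0.04, -0.18, 0, 0, 0, 0, 0.078, 0.04, -0.18, 0]
}}

```text
clock: 3.65
position: [0.5063, 0.0393, 0.0817]
ee_rot: [-0.47, 3.105, -0.0]
force: [-0.4, -0.4, -0.4]
width: 0.001
gripper_force: 0.0
```

Call:
{"api": "arm_command", "payload": {
  "deltas": [0, 0, 0, 0, 0, -0.001, 0, 0, 0, 0, 0, 0, -0.002, 0, 0, 0, 0, 0, 0, -0.003, 0, 0, 0, 0, 0, 0, -0.003, 0]
}}

```text
clock: 4.05
position: [0.5058, 0.039, 0.078]
ee_rot: [-0.47, 3.106, -0.0]
force: [-0.1, -0.2, 0.6]
width: 0.005
gripper_force: 0.0
```

Call:
{"api": "arm_command", "payload": {
  "deltas": [0, 0, 0, 0, 0, -0.001, 0, 0, 0, 0, 0, 0, -0.0015, 0, 0, 0, 0, 0, 0, -0.0015, 0]
}}

```text
clock: 4.35
position: [0.5056, 0.0391, 0.0761]
ee_rot: [0.47, -3.106, -0.0]
force: [-0.1, 0.8, -1.0]
width: 0.003
gripper_force: 0.0
```

Call:
{"api": "arm_command", "payload": {
  "deltas": [0, 0, 0, 0, 0, -0.001, 0, 0, 0, 0, 0, 0, -0.001, 0]
}}

```text
clock: 4.55
position: [0.5056, 0.0391, 0.0751]
ee_rot: [0.471, -3.106, -0.0]
force: [0.2, 0.1, 0.2]
width: 0.005
gripper_force: 0.0
```

Call:
{"api": "arm_command", "payload": {
  "deltas": [0, 0, 0, 0, 0, -0.001, 0, 0, 0, 0, 0, 0, -0.001, 0]
}}

```text
clock: 4.75
position: [0.5056, 0.0391, 0.0741]
ee_rot: [0.471, -3.106, -0.0]
force: [0.5, 0.0, -0.1]
width: 0.004
gripper_force: 0.0
```

Call:
{"api": "arm_command", "payload": {
  "deltas": [0, 0, 0, 0, 0, -0.001, 0, 0, 0, 0, 0, 0, -0.001, 0]
}}

```text
clock: 4.95
position: [0.5056, 0.0391, 0.0731]
ee_rot: [0.471, -3.106, -0.0]
force: [0.1, 0.1, 0.7]
width: -0.001
gripper_force: 0.0
```

No contact yet at tip z=0.054, so I check the pictures.

Run:
```python
from h import *
a=optics.get_image("scene")[190:270,255:375];b=optics.get_image("wrist")[180:340,200:440]
a=cv2.resize(a,None,fx=4.5,fy=4.5,interpolation=2)[:,:];b=cv2.resize(b,(480,320))
o=np.zeros((max(len(a),320)+0,540+255,3),np.uint8);o[:360,:540]=a;o[:170,540:]=cv2.resize(b,(255,170))
cv2.imwrite("pics/z1.png",o)
S=cam("scene");p=sensors.observe()["position"].copy();p[2]-=.019
f=lambda q:(np.array(q)-[255,190])*4.5
print(f(proj(S,p)),f(proj(S,[.514,.027,.032])))
```

```text
[303.99093922 177.25208633] [280.06699987 198.63781157]
```

View pics/z1.png

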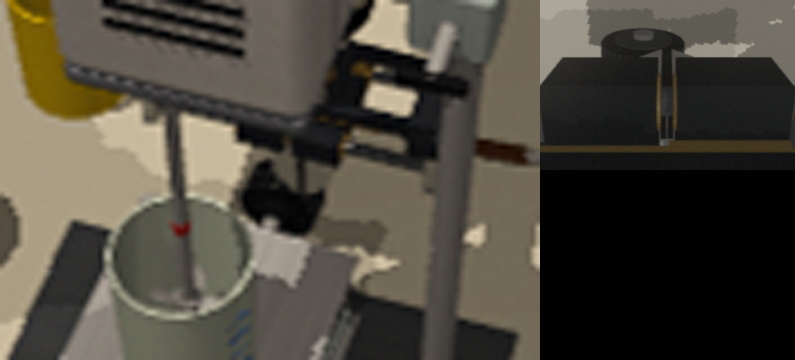

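Fingertips are slender (scene crop tip at (304,190), wheel at (283,198)); wrist confirms the tip is ~15 mm to the +y side of the wheel. So I use arc strokes; first find contact at the top.

Call:
{"api": "arm_command", "payload": {
  "deltas": [0, 0, 0, 0, 0, 0.009, 0, 0, 0, 0, 0.004, -0.013, 0.009, 0, 0, 0, 0, 0.004, -0.013, 0.005, 0, 0, 0, 0, 0.004, -0.013, 0.004, 0, 0, 0, 0, 0.004, -0.013, 0.004, 0]
}}

```text
clock: 5.55
position: [0.5094, 0.026, 0.0768]
ee_rot: [0.47, -3.105, -0.0]
force: [-0.8, -0.6, 0.4]
width: 0.002
gripper_force: 0.0
```

Call:
{"api": "arm_command", "payload": {
  "deltas": [0, 0, 0, 0, 0, -0.001, 0, 0, 0, 0, 0, 0, -0.001, 0]
}}

```text
clock: 5.75
position: [0.5095, 0.0264, 0.0761]
ee_rot: [0.471, -3.106, -0.0]
force: [0.2, -0.2, -0.7]
width: 0.002
gripper_force: 0.0
```

Call:
{"api": "arm_command", "payload": {
  "deltas": [0, 0, 0, 0, 0, -0.001, 0, 0, 0, 0, 0, 0, -0.001, 0]
}}

```text
clock: 5.95
position: [0.5097, 0.0264, 0.0754]
ee_rot: [-0.471, 3.106, 0.0]
force: [-0.4, 1.2, 0.6]
width: 0.002
gripper_force: 0.8
```

Call:
{"api": "arm_command", "payload": {
  "deltas": [0, 0, 0, 0, 0, -0.001, 0, 0, 0, 0, 0, 0, -0.001, 0]
}}

```text
clock: 6.15
position: [0.5098, 0.0264, 0.0751]
ee_rot: [-0.471, 3.106, -0.001]
force: [-4.6, -0.5, 14.2]
width: 0.003
gripper_force: 6.8
```

Call:
{"api": "arm_command", "payload": {
  "deltas": [0, 0, 0, 0, 0, -0.001, 0, 0, 0, 0, 0, 0, -0.001, 0]
}}

```text
clock: 6.35
position: [0.5099, 0.0264, 0.0749]
ee_rot: [-0.471, 3.105, -0.002]
force: [-8.1, -1.5, 25.5]
width: 0.003
gripper_force: 12.9
```

Call:
{"api": "arm_command", "payload": {
  "deltas": [0, 0, 0, 0, 0, 0.0014, 0, 0, 0, 0, 0.0009, -0.0029, 0.0012, 0, 0, 0, 0, 0.0018, -0.0057, 0.0007, 0, 0, 0, 0, 0.0018, -0.0057, 0.0007, 0]
}}

```text
clock: 6.75
position: [0.5118, 0.02, 0.0747]
ee_rot: [-0.47, 3.106, -0.001]
force: [-2.8, -2.2, 16.6]
width: 0.007
gripper_force: 7.9
```

Call:
{"api": "arm_command", "payload": {
  "deltas": [0, 0, 0, 0.0009, -0.0029, -0.0009, 0, 0, 0, 0, 0.0018, -0.0057, -0.0023, 0, 0, 0, 0, 0.0018, -0.0057, -0.0023, 0]
}}

```text
clock: 7.05
position: [0.514, 0.0127, 0.0724]
ee_rot: [-0.468, 3.106, -0.004]
force: [-2.5, -7.5, 15.8]
width: 0.004
gripper_force: 8.1
```

Call:
{"api": "arm_command", "payload": {
  "deltas": [0, 0, 0, 0.001, -0.003, 0.004, 0, 0, 0, 0, 0, 0, 0.0125, 0, 0, 0, 0, -0.0095, 0.0305, 0.0125, 0, 0, 0, 0, -0.0095, 0.0305, 0.004, 0, 0, 0, 0, -0.0095, 0.0305, -0.0016, 0, 0, 0, 0, -0.0083, 0.0267, -0.0016, 0, 0, 0, 0, -0.0071, 0.0229, 0.0005, 0, 0, 0, 0, -0.0059, 0.0191, 0.0019, 0]
}}

```text
clock: 7.85
position: [0.5067, 0.0347, 0.0739]
ee_rot: [0.472, -3.105, -0.003]
force: [-5.7, 3.8, 10.7]
width: 0.003
gripper_force: 5.9
```

Call:
{"api": "arm_command", "payload": {
  "deltas": [0, 0, 0, 0.0012, -0.0038, 0.0008, 0, 0, 0, 0, 0.0024, -0.0076, 0.0011, 0]
}}

```text
clock: 8.05
position: [0.5091, 0.0259, 0.0751]
ee_rot: [0.47, -3.105, -0.0]
force: [-6.3, 1.4, 11.5]
width: 0.004
gripper_force: 5.6
```

Call:
{"api": "arm_command", "payload": {
  "deltas": [0, 0, 0, 0.0012, -0.0038, -0.0003, 0, 0, 0, 0, 0.0024, -0.0076, -0.0011, 0]
}}

```text
clock: 8.25
position: [0.5116, 0.0174, 0.0742]
ee_rot: [0.469, -3.105, 0.002]
force: [-6.4, -2.4, 14.8]
width: 0.008
gripper_force: 7.2
```

Call:
{"api": "arm_command", "payload": {
  "deltas": [0, 0, 0, 0.0012, -0.0038, -0.0014, 0, 0, 0, 0, 0.0024, -0.0076, -0.0035, 0]
}}

```text
clock: 8.45
position: [0.5142, 0.0086, 0.0704]
ee_rot: [0.467, -3.105, 0.004]
force: [-3.8, -4.2, 8.9]
width: 0.005
gripper_force: 4.5
```

Call:
{"api": "arm_command", "payload": {
  "deltas": [0, 0, 0, 0.001, -0.003, 0.006, 0, 0, 0, 0, 0, 0, 0.014, 0, 0, 0, 0, -0.0107, 0.0344, 0.014, 0, 0, 0, 0, -0.0107, 0.0344, 0.0055, 0, 0, 0, 0, -0.0107, 0.0344, 0, 0, 0, 0, 0, -0.0095, 0.0306, 0, 0, 0, 0, 0, -0.0083, 0.0267, 0.0021, 0, 0, 0, 0, -0.0071, 0.0229, 0.0035, 0, 0, 0, 0, -0.0059, 0.0191, 0.0043, 0, 0, 0, 0, -0.0048, 0.0153, 0.0046, 0, 0, 0, 0, -0.0036, 0.0115, 0.0043, 0, 0, 0, 0, -0.0024, 0.0076, 0.0035, 0, 0, 0, 0, -0.0012, 0.0038, 0.0021, 0, 0, 0, 0, 0, 0, 0, 0]
}}

```text
clock: 9.85
position: [0.5144, 0.0087, 0.0705]
ee_rot: [0.467, -3.105, 0.003]
force: [-3.7, -3.6, 8.1]
width: 0.004
gripper_force: 3.8
```

Run:
```python
from h import *
b=optics.get_image("scene");cv2.imwrite("pics/scene2.png",b);a=cv2.imread("pics/scene0.png")
S=cam("scene")
print(proj(S,[.65,.069,.176]),proj(S,[.65,.069,.186]))
for im in(a,b):
    g=im[225:300,270:325].astype(np.float32)
    r=(im[...,2].astype(int)-im[...,1]>60)[230:260,280:310];print("band px",np.argwhere(r).mean(0)+[230,280],r.sum())
# beaker shift by phase correlation/template: patch of the beaker's body lower-right rim
t=cv2.cvtColor(a,6)[236:285,277:315]
m=cv2.matchTemplate(cv2.cvtColor(b,6)[216:295,267:325],t,cv2.TM_CCOEFF_NORMED);_,s,_,l=cv2.minMaxLoc(m);print(s,l[0]-10,l[1]-20)
y,x=l[1],l[0];v=m[y-1:y+2,x];print("sub",.5*(v[0]-v[2])/(v[0]-2*v[1]+v[2]))
A=[cv2.resize(q[200:300,255:345],None,fx=4.4,fy=4.4,interpolation=2) for q in(a,b)]
cv2.imwrite("pics/z2.png",np.hstack(A))
```

```text
[297.19677454 246.35676524] [296.98184512 243.89697361]
band px [240.5  294.75] 4
band px [240.5  294.75] 4
0.8522440195083618 0 -3
sub 0.41156325
```

View pics/z2.png

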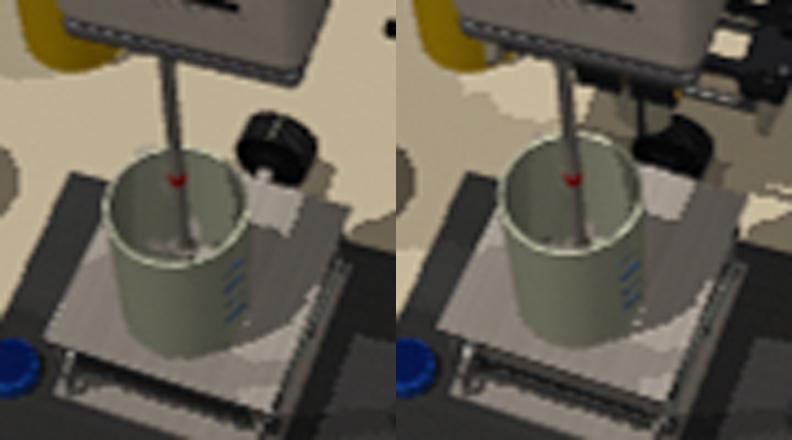

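Left is at the start, right is now. The band stays at (294.75,240.5); the beaker rose about 10 mm with the rim centre still below the band. Next I take a closer wrist view.

Call:
{"api": "arm_command", "payload": {
  "deltas": [0, 0, 0, 0.001, -0.003, 0.006, 0, 0, 0, 0, -0.01, 0, 0.05, 0, 0, 0, 0, -0.024, 0.005, 0.1, 0, 0.08, -0.27, 0, -0.024, 0.011, 0.15, 0, 0.12, -0.4, 0, -0.024, 0.011, 0.2, 0, 0.165, -0.531, 0, -0.024, 0.011, 0.226, 0, 0.165, -0.531, 0, -0.024, 0.011, 0.226, 0, 0.165, -0.531, 0, -0.024, 0.011, 0.226, 0, 0.165, -0.531, 0, -0.024, 0.011, 0.226, 0, 0.165, -0.531, 0, -0.024, 0.011, 0.226, 0, 0.165, -0.531, 0, -0.024, 0.011, 0.226, 0]
}}

```text
clock: 11.0
position: [0.4905, 0.0276, 0.2988]
ee_rot: [-0.406, 2.431, 0.142]
force: [0.5, 0.6, -0.3]
width: 0.004
gripper_force: 0.0
```

Run:
```python
from h import *
s=sensors.observe();c=cam("wrist");im=optics.get_image("wrist");cv2.imwrite("pics/w3.png",im)
np.savez("w3.npz",K=c[0],R=c[1],t=c[2])
print(s["position"],s["ee_rot"],-c[1].T@c[2],c[1])
print(proj(c,[.65,.069,.19]))
```

```text
[0.49054981 0.02760521 0.29884373] [-0.40594904  2.43120289  0.14225788] [ 0.35424338 -0.01876048  0.36093318] [[-3.24053589e-01  9.46038682e-01 -2.88889894e-04]
 [ 5.46542636e-01  1.87460505e-01  8.16179947e-01]
 [ 7.72191957e-01  2.64328151e-01 -5.77797725e-01]]
[307.88583341 229.71723056]
```

View pics/w3.png

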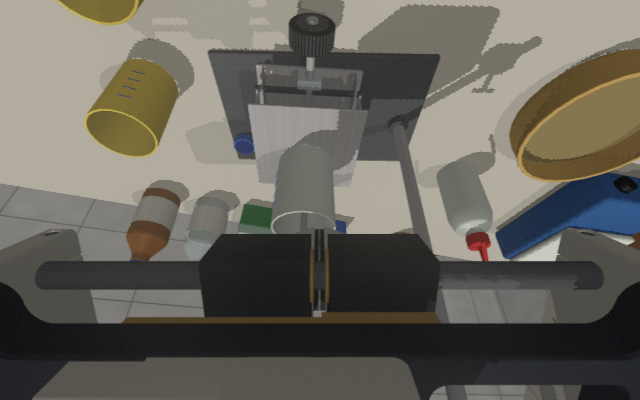

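The near rim is at row ~212 and the band is just hidden by the finger block at row 235. I tilt a bit more and go higher.

Call:
{"api": "arm_command", "payload": {
  "deltas": [0.033, -0.106, 0, -0.01, -0.005, 0.03, 0, 0.033, -0.106, 0, -0.01, -0.005, 0.03, 0, 0.033, -0.106, 0, -0.01, -0.005, 0.03, 0, 0.033, -0.106, 0, -0.01, -0.005, 0.03, 0]
}}

```text
clock: 11.45
position: [0.4839, 0.0248, 0.328]
ee_rot: [-0.399, 2.289, 0.137]
force: [0.1, -0.2, 0.5]
width: 0.006
gripper_force: 0.0
```

Run:
```python
from h import *
s=sensors.observe();c=cam("wrist");im=optics.get_image("wrist");cv2.imwrite("pics/w4.png",im)
np.savez("w4.npz",K=c[0],R=c[1],t=c[2])
print(s["position"],-c[1].T@c[2],c[1][2])
x=proj(c,[.65,.069,.19]).round();print(x)
cv2.imwrite("pics/w4z.png",cv2.resize(im[150:240,250:370],None,fx=6.6,fy=6.6,interpolation=2))
r=im[...,2].astype(int)-im[...,1]>50;r[240:]=0;r[:,:250]=0;r[:,370:]=0;q=np.argwhere(r);print(len(q),q.mean(0),q.min(0),q.max(0))
```

```text
[0.48391154 0.02484561 0.32799814] [ 0.34056403 -0.0233593   0.36939484] [ 0.8437975   0.27936438 -0.45821536]
[311. 187.]
8 [188.875 306.25 ] [188 305] [190 308]
```

View pics/w4z.png

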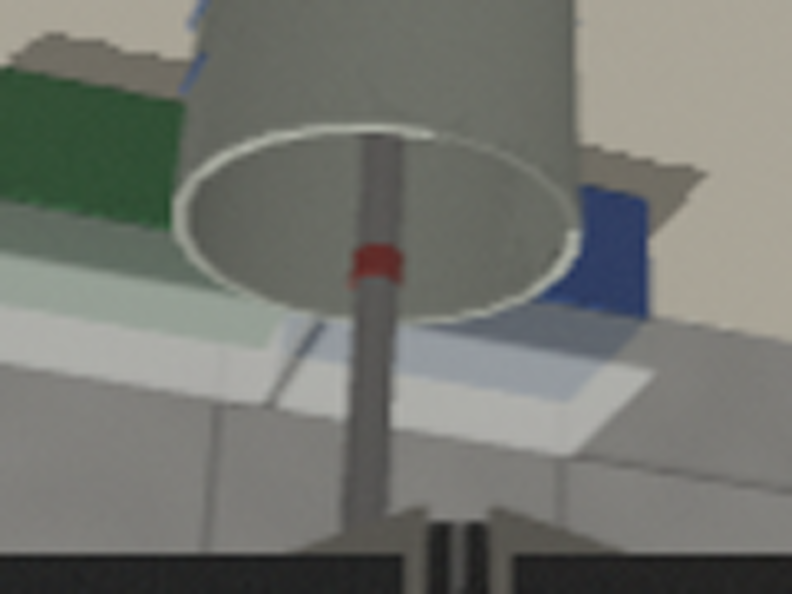

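Wrist view (upside down): near rim at crop row 128, far rim at 320, left 174, right 580, and the band centre at (377,266). I solve for rim and band heights from both views.

```bash
cat > fit.py <<'E'
from h import *
from scipy.optimize import least_squares
def fit(W,rimW,bandW,rimS,bandS):
    S=cam("scene");a=np.linspace(0,2*np.pi,721)
    def ext(c,p):
        C=np.c_[p[0]+.038*np.cos(a),p[1]+.038*np.sin(a),0*a+p[2]]
        K,R,t=c;q=(C@R.T+t)@K.T;q=q[:,:2]/q[:,2:]
        return np.array([q[:,0].min(),q[:,0].max(),q[:,1].min(),q[:,1].max()])
    def res(v):
        b=v[6:8];bb=np.array([b[0],b[0],b[1],b[1]])
        def bp(c,p):
            o=-c[1].T@c[2];d=(o-p)*[1,1,0];return proj(c,p+.0045*d/np.linalg.norm(d))
        return np.r_[ext(W,v[:3])-rimW,ext(S,v[:3])+bb-rimS,bp(W,v[3:6])-bandW,bp(S,v[3:6])+b-bandS,b*.3]
    r=least_squares(res,[.65,.069,.186,.65,.069,.19,0,0],x_scale=.01)
    cov=np.linalg.inv(r.jac.T@r.jac)*.16;D=np.zeros(8);D[5]=1;D[2]=-1
    print("rim",r.x[:3].round(4),"band",r.x[3:6].round(4),"bias",r.x[6:].round(2),"band-rim",r.x[5]-r.x[2],"+-",np.sqrt(D@cov@D));print(r.fun.round(2))
def cr(x,y,x0,y0,f): return x0+(x+.5)/f-.5,y0+(y+.5)/f-.5
E
python3 - <<'E'
from fit import *
z=np.load("w4.npz");W=(z["K"],z["R"],z["t"])
X=lambda v:250+(v+.5)/6.6-.5
Y=lambda v:150+(v+.5)/6.6-.5
x=lambda v:255+(v-396+.5)/4.4-.5
y=lambda v:200+(v+.5)/4.4-.5
fit(W,np.array([X(174),X(581),Y(125),Y(322)]),np.array([X(377),Y(266)]),np.array([x(499),x(643),y(131),y(255)]),np.array([x(572.5),y(180.5)]))
E
```

```text
rim [0.6545 0.0645 0.186 ] band [0.651  0.0636 0.1975] bias [ 0.16 -1.17] band-rim 0.011481057298146025 +- 0.00072623068180234
[-0.07  0.12 -0.36  0.4  -0.5   0.38  0.1  -0.02 -0.06  0.01  0.11  0.03
  0.05 -0.35]
```

Run:
```python
from h import *
from scipy.spatial.transform import Rotation as Q
s=sensors.observe()
d=(Q.from_rotvec([.4705,-3.1062,0])*Q.from_rotvec(s["ee_rot"]).inv()).as_rotvec()
print(s["position"],s["ee_rot"],np.degrees(d)/90)
```

```text
[0.48326822 0.02589983 0.32766672] [-0.40132047  2.28743536  0.1397797 ] [-0.14919886  0.50249702 -0.02803195]
```

Call:
{"api": "arm_command", "payload": {
  "deltas": [-0.05, 0.16, -0.01, 0, 0, 0, 0, -0.1, 0.33, -0.02, 0, 0.01, -0.03, 0, -0.149, 0.502, -0.028, 0, 0.019, -0.07, 0, -0.149, 0.502, -0.028, 0.02, 0.019, -0.11, 0, -0.149, 0.502, -0.028, 0.02, 0.019, -0.15, 0, -0.149, 0.502, -0.028, 0.02, 0.019, -0.19, 0, -0.149, 0.502, -0.028, 0.02, 0.019, -0.22, 0, -0.149, 0.502, -0.028, 0.02, 0.019, -0.235, 0, -0.149, 0.502, -0.028, 0.02, 0.019, -0.235, 0, -0.149, 0.502, -0.028, 0.02, 0.019, -0.235, 0]
}}

```text
clock: 12.5
position: [0.5037, 0.0435, 0.0922]
ee_rot: [0.467, -3.105, 0.002]
force: [-0.2, 0.0, 0.9]
width: 0.001
gripper_force: 0.0
```

Call:
{"api": "arm_command", "payload": {
  "deltas": [0, 0, 0, 0.0001, 0.0017, -0.01, 0, 0, 0, 0, 0.0001, 0.0017, -0.0223, 0, 0, 0, 0, 0.0001, 0.0017, -0.0223, 0, 0, 0, 0, 0.0013, -0.0021, -0.0223, 0, 0, 0, 0, 0.0025, -0.006, -0.0202, 0, 0, 0, 0, 0.0037, -0.0098, -0.0188, 0, 0, 0, 0, 0.0049, -0.0136, -0.018, 0, 0, 0, 0, 0.006, -0.0174, -0.0177, 0]
}}

```text
clock: 13.3
position: [0.5089, 0.0269, 0.0752]
ee_rot: [0.47, -3.103, 0.004]
force: [-5.6, 1.2, 8.2]
width: 0.001
gripper_force: 4.5
```

Call:
{"api": "arm_command", "payload": {
  "deltas": [0, 0, 0, 0.0012, -0.0038, -0.0003, 0, 0, 0, 0, 0.0024, -0.0076, -0.0011, 0, 0, 0, 0, 0.0036, -0.0115, -0.0025, 0, 0, 0, 0, 0.0048, -0.0153, -0.0046, 0]
}}

```text
clock: 13.7
position: [0.5142, 0.0096, 0.0709]
ee_rot: [0.467, -3.104, 0.007]
force: [-5.5, -5.2, 12.1]
width: 0.006
gripper_force: 5.9
```

Call:
{"api": "arm_command", "payload": {
  "deltas": [0, 0, 0, 0.001, -0.003, 0.006, 0, 0, 0, 0, 0, 0, 0.014, 0, 0, 0, 0, -0.0107, 0.0344, 0.014, 0, 0, 0, 0, -0.0107, 0.0344, 0.0055, 0, 0, 0, 0, -0.0107, 0.0344, 0, 0, 0, 0, 0, -0.0095, 0.0306, 0, 0, 0, 0, 0, -0.0083, 0.0267, 0.0021, 0, 0, 0, 0, -0.0071, 0.0229, 0.0035, 0, 0, 0, 0, -0.0059, 0.0191, 0.0043, 0, 0, 0, 0, -0.0048, 0.0153, 0.0046, 0, 0, 0, 0, -0.0036, 0.0115, 0.0043, 0, 0, 0, 0, -0.0024, 0.0076, 0.0035, 0, 0, 0, 0, -0.0012, 0.0038, 0.0021, 0, 0, 0, 0, 0, 0, 0, 0]
}}

```text
clock: 15.1
position: [0.5145, 0.0087, 0.0705]
ee_rot: [0.465, -3.104, 0.007]
force: [-3.8, -3.8, 8.9]
width: 0.003
gripper_force: 4.7
```

Call:
{"api": "arm_command", "payload": {
  "deltas": [0, 0, 0, 0.001, -0.003, 0.006, 0, 0, 0, 0, 0, 0, 0.014, 0, 0, 0, 0, -0.0107, 0.0344, 0.014, 0, 0, 0, 0, -0.0107, 0.0344, 0.0055, 0, 0, 0, 0, -0.0107, 0.0344, 0, 0, 0, 0, 0, -0.0095, 0.0306, 0, 0, 0, 0, 0, -0.0083, 0.0267, 0.0021, 0, 0, 0, 0, -0.0071, 0.0229, 0.0035, 0, 0, 0, 0, -0.0059, 0.0191, 0.0043, 0, 0, 0, 0, -0.0048, 0.0153, 0.0046, 0, 0, 0, 0, -0.0036, 0.0115, 0.0043, 0, 0, 0, 0, -0.0024, 0.0076, 0.0035, 0, 0, 0, 0, -0.0024, 0.0076, 0.008, 0, 0, 0, 0, -0.0024, 0.0076, 0.03, 0]
}}

```text
clock: 16.5
position: [0.511, 0.0175, 0.0985]
ee_rot: [0.465, -3.101, 0.004]
force: [-0.6, -0.6, 0.9]
width: 0.006
gripper_force: 0.0
```

Call:
{"api": "arm_command", "payload": {
  "deltas": [0, 0, 0, -0.015, 0, 0.05, 0, 0.05, -0.15, 0, -0.025, 0.005, 0.1, 0, 0.1, -0.3, 0, -0.032, 0.008, 0.15, 0, 0.13, -0.45, 0, -0.032, 0.008, 0.19, 0, 0.15, -0.503, 0.028, -0.032, 0.008, 0.226, 0, 0.15, -0.503, 0.028, -0.032, 0.008, 0.226, 0, 0.15, -0.503, 0.028, -0.032, 0.008, 0.226, 0, 0.15, -0.503, 0.028, -0.032, 0.008, 0.226, 0, 0.15, -0.503, 0.028, -0.032, 0.008, 0.226, 0, 0.15, -0.503, 0.028, -0.032, 0.008, 0.226, 0]
}}

```text
clock: 17.5
position: [0.4794, 0.027, 0.3254]
ee_rot: [-0.399, 2.289, 0.14]
force: [0.1, -0.1, -0.2]
width: 0.006
gripper_force: 0.0
```

Run:
```python
from h import *
s=sensors.observe();c=cam("wrist");im=optics.get_image("wrist");b=optics.get_image("scene")
np.savez("w5.npz",K=c[0],R=c[1],t=c[2]);print(s["clock"],s["position"],s["ee_rot"])
x=proj(c,[.6545,.0645,.197]).round();print(x)
o=np.hstack([cv2.resize(im[150:240,260:360],None,fx=5,fy=5,interpolation=2),cv2.resize(b[210:300,265:325],None,fx=5,fy=5,interpolation=2)])
cv2.imwrite("pics/z5.png",o)
```

```text
17.5 [0.479395   0.02696109 0.32538938] [-0.39922261  2.28915453  0.13964386]
[303. 196.]
```

View pics/z5.png

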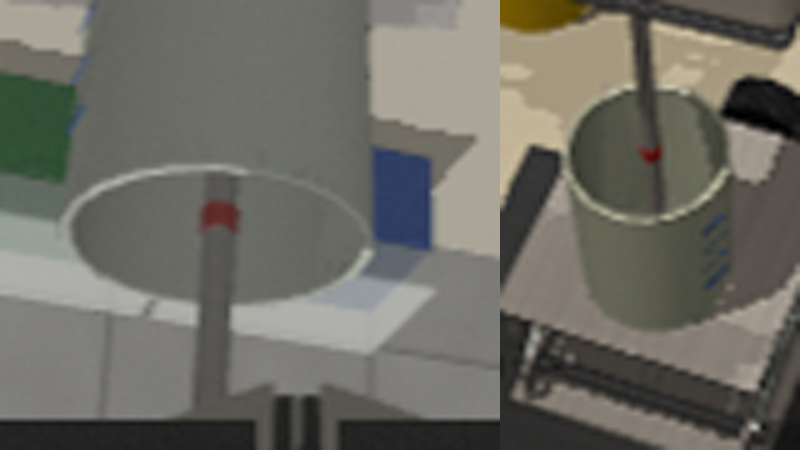

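Wrist crop: rim rows 165–305, cols 62–373, band centre (219,216). Scene crop: rim rows 85–223, cols 563–732, band (651,155).

Run:
```python
from fit import *
z=np.load("w5.npz");W=(z["K"],z["R"],z["t"])
X=lambda v:260+(v+.5)/5-.5
Y=lambda v:150+(v+.5)/5-.5
x=lambda v:265+(v-500+.5)/5-.5
y=lambda v:210+(v+.5)/5-.5
fit(W,np.array([X(62),X(373),Y(164),Y(305)]),np.array([X(219),Y(216)]),np.array([x(563),x(732),y(84),y(223)]),np.array([x(651),y(154.5)]))
```

```text
rim [0.6546 0.0645 0.1996] band [0.6503 0.0631 0.1974] bias [ 0.2 -1. ] band-rim -0.002117693918993302 +- 0.0007124786788390261
[-0.16  0.23 -0.18  0.2  -0.16  0.02 -0.17  0.22 -0.07  0.01  0.13  0.04
  0.06 -0.3 ]
```

The rim is about 2.1 mm too high, so I roll back about 17 mm of rim.

Call:
{"api": "arm_command", "payload": {
  "deltas": [-0.05, 0.16, -0.01, 0, 0, 0, 0, -0.1, 0.33, -0.02, 0, -0.005, -0.03, 0, -0.15, 0.503, -0.028, 0, -0.012, -0.07, 0, -0.15, 0.503, -0.028, 0.034, -0.012, -0.11, 0, -0.15, 0.503, -0.028, 0.034, -0.012, -0.15, 0, -0.15, 0.503, -0.028, 0.034, -0.012, -0.19, 0, -0.15, 0.503, -0.028, 0.034, -0.012, -0.22, 0, -0.15, 0.503, -0.028, 0.034, -0.012, -0.235, 0, -0.15, 0.503, -0.028, 0.034, -0.012, -0.235, 0, -0.15, 0.503, -0.028, 0.034, -0.012, -0.235, 0]
}}

```text
clock: 18.6
position: [0.5143, 0.0143, 0.0908]
ee_rot: [0.466, -3.104, 0.003]
force: [-0.9, 0.1, 1.4]
width: 0.005
gripper_force: 0.0
```

Call:
{"api": "arm_command", "payload": {
  "deltas": [0, 0, 0, -0.001, 0.0003, -0.01, 0, 0, 0, 0, -0.001, 0.0003, -0.0168, 0, 0, 0, 0, -0.0022, 0.0042, -0.0174, 0, 0, 0, 0, -0.0034, 0.008, -0.0166, 0, 0, 0, 0, -0.0046, 0.0118, -0.0163, 0, 0, 0, 0, -0.0058, 0.0156, -0.0166, 0, 0, 0, 0, -0.007, 0.0195, -0.0174, 0]
}}

```text
clock: 19.3
position: [0.5078, 0.035, 0.0742]
ee_rot: [-0.469, 3.106, -0.004]
force: [-0.3, 0.2, 6.1]
width: 0.005
gripper_force: 2.7
```

Call:
{"api": "arm_command", "payload": {
  "deltas": [0, 0, 0, 0, 0, 0.005, 0, 0, 0, 0, 0, 0, 0.03, 0, 0, 0, 0, -0.015, 0, 0.06, 0, 0.05, -0.15, 0, -0.025, -0.005, 0.1, 0, 0.1, -0.3, 0, -0.028, -0.007, 0.15, 0, 0.13, -0.45, 0, -0.028, -0.007, 0.19, 0, 0.15, -0.503, 0.028, -0.028, -0.007, 0.25, 0, 0.15, -0.503, 0.028, -0.028, -0.007, 0.25, 0, 0.15, -0.503, 0.028, -0.028, -0.007, 0.25, 0, 0.15, -0.503, 0.028, -0.028, -0.007, 0.25, 0, 0.15, -0.503, 0.028, -0.028, -0.007, 0.25, 0]
}}

```text
clock: 20.4
position: [0.4773, 0.0273, 0.3224]
ee_rot: [-0.398, 2.288, 0.14]
force: [-0.2, -0.2, -0.5]
width: 0.005
gripper_force: 0.0
```

Run:
```python
from h import *
s=sensors.observe();c=cam("wrist");im=optics.get_image("wrist");b=optics.get_image("scene")
np.savez("w6.npz",K=c[0],R=c[1],t=c[2]);print(s["clock"],s["position"],s["ee_rot"])
print(proj(c,[.6545,.0645,.197]).round())
o=np.hstack([cv2.resize(im[150:240,260:360],None,fx=5,fy=5,interpolation=2),cv2.resize(b[210:300,265:325],None,fx=5,fy=5,interpolation=2)])
cv2.imwrite("pics/z6.png",o)
```

```text
20.4 [0.4773132  0.02726988 0.32242377] [-0.39835464  2.28832276  0.13990518]
[303. 199.]
```

View pics/z6.png

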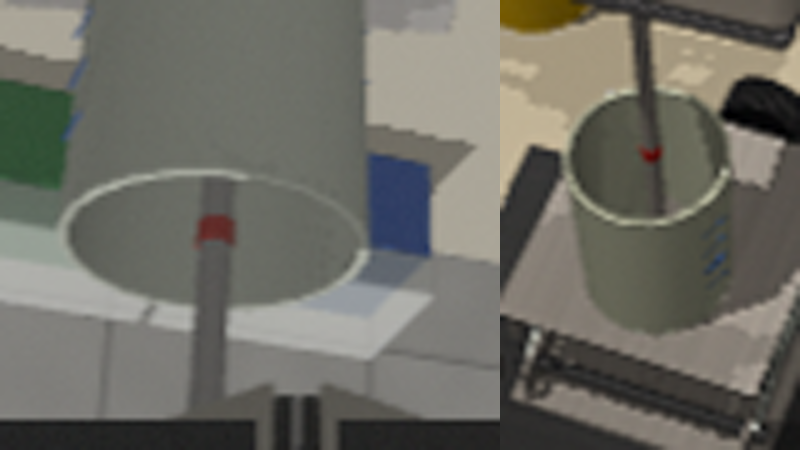

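Wrist: rim rows 170–308, cols 60–370, band (216,231). Scene: rim rows 88–227, cols 564–732, band (651,154.5).

Run:
```python
from fit import *
z=np.load("w6.npz");W=(z["K"],z["R"],z["t"])
X=lambda v:260+(v+.5)/5-.5
Y=lambda v:150+(v+.5)/5-.5
x=lambda v:265+(v-500+.5)/5-.5
y=lambda v:210+(v+.5)/5-.5
fit(W,np.array([X(60),X(370),Y(169),Y(308)]),np.array([X(216),Y(231)]),np.array([x(564),x(732),y(87.5),y(226.5)]),np.array([x(651),y(154.5)]))
```

```text
rim [0.6545 0.0648 0.1969] band [0.6503 0.0634 0.1977] bias [ 0.12 -1.  ] band-rim 0.0007739148679966334 +- 0.0007071469617787471
[-0.13  0.2  -0.22  0.24 -0.23  0.08 -0.16  0.21 -0.08  0.02  0.14  0.05
  0.03 -0.3 ]
```

```bash
python3 -c "
from cell import arm
print(arm.sign_off())"
```

```text
the job is handed in; nothing more can be done
None
```

I rolled the wheel until the beaker's rim measured about 0.8 ± 0.7 mm below the centre of the red band, within the 3 mm limit, and handed the job in at about 20 s with the arm clear of everything; the hand-in gave no verdict.

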